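# Fit the mint refill on the push dispenser and hold it pressed home

## Robot

A 6-joint arm with a two-finger parallel gripper is mounted at the origin on the work surface. World frame = base frame: x ahead of the robot, y to its left, z up, the work surface at z = 0. Lengths are in m, angles in degrees, forces in N, time in s.
With the tool pointing down it reaches from about 0.25 to 0.725 m from the base axis. Payload 9.7 kg.
Tool frame: the origin (TCP) lies on the centre line of the jaws, within the pads' length; the fingertips stand 22 mm ahead of it and the grasp point (between the pads) lies 3 mm ahead of it; z points along the fingers, y is the direction in which the jaws open and shut (so a half turn about z gives the same grasp; the last joint's range is limited). The gripper opens to 85 mm and grips with 20 to 120 N. Pads are 22 mm wide; open, the fingers measure 114 mm over their backs; the gripper's body (76 mm by 85 mm) begins 54 mm behind the grasp point. The pads swing forward as they close: fully open they stand 13 mm farther back than shut.
Start: joints at [76.547, 4.979, 10.078, 95.1, 0, 90], TCP at [0.128, 0.535, 0.253] pointing down, gripper open.
Joint ranges: [-179.16, 179.16], [-48.56, 103.87], [-65.8, 70.77], [-126.05, 130.52], [-82.76, 87.17], [-180, 180]. Speed limits (degrees/s): [127.2, 127.2, 147.25, 180, 180, 180].

## Interface

Orientations are given as [roll, pitch, yaw] about the fixed x, y, z axes, in that order (R = Rz(yaw) Ry(pitch) Rx(roll)).
In Python, from workcell import monitor, eyes, job gives the robot as it stands. The module is installed in compiled form; this text tells all that it offers.
- The arm moves only by the tool drive_tool, never from a script. Its argument "plan" is a list of rows, each a list of 3 entries, a list of its own where there are three numbers: the opening, from 0 (shut) to 1 (fully open), then the shift along the world's x, y, z in m, then the turn about the world's z in degrees. In form: [[gripper, [x, y, z], yaw], ...]. A call has 1 to 10 rows; each row shifts and turns the commanded pose from where the row before left it; what a row does not reach is not made up. A row lasts 1/8 s, in which the tool goes at most 62.5 mm and 10.7 degrees, less where a joint would pass 70% of its speed; a pose out of reach is approached as far as the arm can. A call is refused whole if a number of a shift passes 0.0625 or a number of a turn 10.7, either way. A call with a gripper value outside its range is refused whole. The fingers move at their own pace and stop on an object; "grip_force" is the grip in N (left out, the last holds). Time passes only in rows, so rows that do not move let the fingers close. It gives the time, the measured TCP pose, the force and the opening at its end, in the units of the state.
- monitor.get_obs(): the state, without advancing time (a new reading comes with each control period).
- eyes.camera(name): name is "side" or "top"; returns (picture, depth): 400x640x3 uint8, red, green, blue; 400x640 float32, m along the optical axis (not along the pixel's ray), 0 where there is no reading.
- eyes.camera_params(name): a dict with "fx", "fy", "cx", "cy" (pixels), "dist_coeffs" ([k1, k2, p1, p2, k3] as OpenCV has them; the pictures are not rectified), "extrinsics" (4x4, takes a point from world to camera coordinates). Camera axes: x right, y down, z forward; pixel columns grow to the right and rows downward; lengths in m; the calibration is good to about 2 mm. A picture is of the moment at which its call begins. camera_params takes no time and is no camera call.
- job.job_done(): hands the job in, once; it reports no verdict.
The state is a dict: "time": time; "q": joint angles; "qd": joint speeds; "joint_efforts": joint torques, N m; "ee_pos": TCP position; "tcp_rot": TCP orientation; "wrist_force": force on the tool from outside, world axes, zero at the start; "torque": the same for the moment, N m; "opening": finger opening in m.
Only numpy, scipy, OpenCV 4.12 (cv2) and the standard library are available. Lean on these libraries where they do the work, as an engineer would, in place of code of your own. Each camera call takes 0.05 s, during which the arm holds its last target.

## Task

Lift the orange mint refill out of its stand, handling its thin shell gently, turn it until the four splines of its stem line up with the cross-shaped slots in the stainless push dispenser, and slide it in until it sits fully home against the spring. Keep pressing it down without excessive force: finish while still gripping the refill and holding it home, because the spring pushes it back up if you let go. Leave the blue refill and everything else where it is.

Things in the scene. Friction and masses are not known exactly. Their poses are not given: they have to be found in the camera images.
- refill_orange: loose mint refill, about 80 g, 78 mm tall: orange square cartridge 40 x 40 x 50 mm tall over a white 28 mm stem. Origin: centre of the stem's lower tip; z up the axis; x and y run along the stem's two crossed blades and square to the cartridge's flat faces, so it is the same every quarter turn. Underside of the cartridge at z = 28 mm, top 78 mm. A white cross on top runs along the blades. Any yaw
- refill_orange_grip (a point): centre of the orange cartridge, 53 mm above the stem's lower tip. The shell is thin and cracks if squeezed with much over 40 N a side; 15 to 25 N is enough
- refill_orange_stem (a point): centre of the stem's lower tip. The stem is cross-shaped in section: two crossed blades, each 26 mm tip to tip and 7 mm thick, 28 mm long below the cartridge; the lowest 6 mm is a lead-in 21 mm by 4.5 mm
- stand_orange: fixed pale grey block 70 x 70 mm, 36 mm tall, with a round well 34 mm across; the orange refill stands upright in it, stem in the well and the cartridge's underside on the block's top, and lifts straight out. Origin: centre of the underside, z up
- refill_blue: the other refill, same shape in blue, in a like stand of its own (the two may have swapped places): to be left alone. Origin: centre of the stem's lower tip
- dispenser: fixed round stainless push dispenser, 74 mm across (86 mm at the foot), 70 mm tall, with a square black collar 48 x 48 mm on top, 6 mm proud of the steel shell, holding the cross-shaped socket. Origin: centre of the underside; z up; x and y run along the two crossed slots. Any yaw; the refill fits at any of the four quarter turns. Pushing with more than about 40 N damages it
- socket_mouth (a point): centre of the socket's mouth, on the collar's flat top, 70 mm above the dispenser's underside. Two crossed slots 29 x 9 mm, 36 mm deep, about 1 mm free each side of the blades; white ticks on the collar mark their ends. The refill is home when the cartridge's underside meets the collar's top, which stops it: the stem's tip is then 42 mm above the dispenser's underside
- plunger (a joint): the white spring plunger at the bottom of the socket, in m: 0 = up (its top 12 mm below the collar's top), grows as the stem presses it down; 0.016 with the refill fully home. It pushes up with 4 N at 0 and about 8 N at home
- bowl: loose matte grey ceramic bowl, 140 mm across, 50 mm tall; bystander. Origin: centre of the underside
- fob_cover: loose green silicone fob cover 65 x 34 x 12 mm, lying flat; bystander. Origin: on the underside
- carabiner: loose aluminium carabiner about 80 x 48 x 8 mm, lying flat; bystander. Origin: at its middle, on the underside
- bell: loose chrome bell 76 mm across, 54 mm tall, with a lever striker reaching 68 mm from its axis; bystander. Origin: centre of the underside
- clothes_brush: loose clothes brush 100 x 38 x 30 mm, bristles down; bystander. Origin: centre of the underside
Mind the look-alikes: they are no part of the job. Leave any pink or red look-alike of the stand_orange alone.

How it is judged:
By the outcome, as a careful person would: the job done as asked, in the order asked, and still so for the second after the job is handed in, while the arm keeps its last pose, push and grip.
It also fails if it takes over 35 s, if anything falls off the work surface, if the arm or the gripper's body presses on something with over 40 N, if the wrist force passes 120 N, or if a joint passes its speed limit or range.

## Working session

There is one attempt and no reset: what is moved stays moved. The work goes in short steps, Python scripts to look and compute and a tool call to move; the robot and the scene stay as the last step left them, time stands still between calls to the robot, and variables do not carry over. Pictures are saved under pics/ and viewed, and the job is handed in when it is done.

Besides the shell and the picture viewer there is one more tool, called after "Call:" by a JSON object that holds its "fn" and its "kwargs". drive_tool: Moves the arm, as the interface text tells. Its arguments: {"type":"object","properties":{"plan":{"type":"array","items":{"type":"array"}},"grip_force":{"type":"number"}},"required":["plan"]}

```bash
mkdir -p pics
python3 - <<'E'
from workcell import monitor, eyes, job
import cv2, numpy as np
print(monitor.get_obs())
for n in("top","side"):
    p,d=eyes.camera(n); cv2.imwrite(f"pics/{n}0.png",p[:,:,::-1]); np.savez(f"{n}0.npz",p=p,d=d)
    print(n,eyes.camera_params(n))
E
```

```text
{'time': 0.0, 'q': array([7.65467555e+01, 5.01188554e+00, 1.00357727e+01, 9.50971758e+01,
       1.19762437e-03, 8.99996500e+01]), 'qd': array([-0.11762736,  0.0233188 , -0.03726423,  0.01148589,  0.04625516,
       -0.04668796]), 'joint_efforts': array([-8.60279906e-04, -5.20385957e+01,  4.64806831e+01,  1.63493404e-02,
       -1.15898447e-04, -3.34288224e-06]), 'ee_pos': array([0.12791256, 0.53473967, 0.2525873 ]), 'tcp_rot': array([-1.79926711e+02, -1.19807106e-03,  1.66547104e+02]), 'wrist_force': array([-0.83121595, -0.58752451,  0.0713613 ]), 'torque': array([-0.01743057,  0.01271293,  0.0073883 ]), 'opening': 0.0854743872672094}
top {'fx': 508.27061076984336, 'fy': 508.27061076984336, 'cx': 314.4606371866781, 'cy': 202.16019138664848, 'dist_coeffs': array([-0.11407936,  0.        ,  0.        ,  0.        ,  0.        ]), 'extrinsics': array([[-0.00852104, -0.9999598 , -0.00279235,  0.0221133 ],
       [-0.99764552,  0.00869129, -0.06802846,  0.49794201],
       [ 0.06804999,  0.0022061 , -0.99767947,  1.26526303],
       [ 0.        ,  0.        ,  0.        ,  1.        ]])}
side {'fx': 445.38772892582034, 'fy': 445.38772892582034, 'cx': 311.8720468426952, 'cy': 198.1866781605368, 'dist_coeffs': array([-0.08001891,  0.        ,  0.        ,  0.        ,  0.        ]), 'extrinsics': array([[ 0.76506898, -0.64378668,  0.01442759, -0.3531334 ],
       [-0.33676651, -0.41910552, -0.84317192,  0.25445946],
       [ 0.54886953,  0.64022595, -0.53745043,  1.15549897],
       [ 0.        ,  0.        ,  0.        ,  1.        ]])}
```

View pics/top0.png

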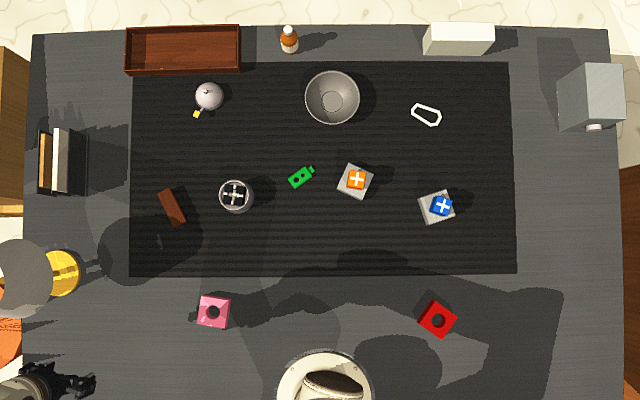

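View pics/side0.png

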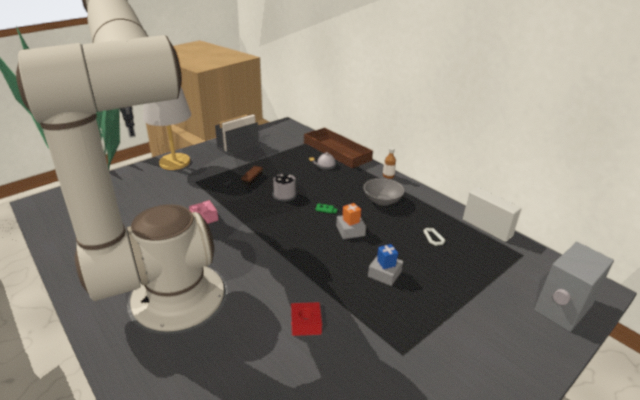

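Top view: the orange refill is at about (357,179), the dispenser at (235,196) and the blue refill at (441,206). The pink and red blocks stand apart from them. Next I'll measure with depth.

```bash
cat > h.py <<'E'
import cv2, numpy as np
from workcell import eyes
def cal(n):
    c=eyes.camera_params(n); K=np.array([[c['fx'],0,c['cx']],[0,c['fy'],c['cy']],[0,0,1]]); return K,c['dist_coeffs'],c['extrinsics']
def pts(n,uv,z=None,d=None):
    K,D,E=cal(n); uv=np.asarray(uv,float).reshape(-1,1,2)
    r=cv2.undistortPoints(uv,K,D)[:,0]; r=np.c_[r,np.ones(len(r))]
    R,t=E[:3,:3],E[:3,3]; o=-R.T@t; w=r@R
    s=(z-o[2])/w[:,2] if d is None else d
    return o+w*np.asarray(s)[:,None]
def proj(n,P):
    K,D,E=cal(n); return cv2.projectPoints(np.asarray(P,float),cv2.Rodrigues(E[:3,:3])[0],E[:3,3],K,D)[0][:,0]
E
python3 - <<'E'
from h import *
a=np.load('top0.npz');p,d=a['p'],a['d']
v,u=np.mgrid[0:400,0:640]
P=pts('top',np.c_[u.ravel(),v.ravel()],d=d.ravel()).reshape(400,640,3)
for (x,y) in [(357,179),(347,190),(235,196),(235,181),(330,230),(441,206)]: print((x,y),P[y,x].round(4))
hsv=cv2.cvtColor(p,cv2.COLOR_RGB2HSV)
def rep(m,name,z):
    uv=np.argwhere(m)[:,::-1]; Q=pts('top',uv,z=z)[:,:2]
    r=cv2.minAreaRect((Q*1000).astype(np.float32)); print(name,len(uv),Q.mean(0).round(4),r)
z=P[...,2]
win=lambda x0,x1,y0,y1:(u>=x0)&(u<x1)&(v>=y0)&(v<y1)
w=win(335,380,155,205)&(z>.07); print(np.median(z[w])); rep(w,'orange top',np.median(z[w]))
w=win(335,380,155,205)&(z>.025); print(np.unique(z[w].round(3),return_counts=True)); 
w=win(215,258,172,220)&(z>.05); print(np.unique(z[w].round(3),return_counts=True)); rep(w,'disp',0.07)
w=win(215,258,172,220)&(z>.067)&(z<.08); rep(w,'collar',0.07)
for n,c in(('o',(357,179)),('d',(235,196))):
    x,y=c; cv2.imwrite(f'pics/z{n}.png',cv2.resize(p[y-30:y+30,x-30:x+30,::-1],(600,600),interpolation=cv2.INTER_NEAREST))
E
```

```text
(357, 179) [ 0.5474 -0.0842  0.0925]
(347, 190) [ 0.5259 -0.0631  0.0425]
(235, 196) [0.5116 0.2114 0.0642]
(235, 181) [0.5483 0.2114 0.0653]
(330, 230) [ 4.278e-01 -2.110e-02 -1.000e-04]
(441, 206) [ 0.481  -0.284   0.0942]
0.0897475636293007
orange top 294 [ 0.5471 -0.0824] ((544.8992309570312, -93.4058837890625), (62.86394119262695, 41.51348876953125), 78.17461395263672)
(array([0.026, 0.028, 0.03 , 0.031, 0.033, 0.034, 0.035, 0.036, 0.037,
       0.038, 0.039, 0.04 , 0.041, 0.042, 0.043, 0.044, 0.045, 0.046,
       0.047, 0.048, 0.049, 0.055, 0.056, 0.057, 0.059, 0.06 , 0.062,
       0.064, 0.066, 0.067, 0.068, 0.07 , 0.072, 0.073, 0.075, 0.077,
       0.078, 0.079, 0.081, 0.082, 0.083, 0.084, 0.085, 0.086, 0.087,
       0.088, 0.089, 0.09 , 0.091, 0.092, 0.093, 0.094, 0.095, 0.096,
       0.097, 1.296]), array([ 1,  3,  1,  3,  3,  4, 13, 22, 33, 47, 71, 71, 71, 51, 57, 26,  9,
        7,  3,  1,  1,  4,  2,  1,  1,  1,  1,  2,  3,  1,  2,  1,  1,  1,
        1,  2,  3,  2,  1,  2,  4,  3,  7,  8, 27, 25, 49, 38, 45, 32, 19,
       13,  4,  4,  1,  1]))
(array([0.05 , 0.051, 0.052, 0.053, 0.054, 0.055, 0.056, 0.057, 0.058,
       0.059, 0.06 , 0.061, 0.062, 0.063, 0.064, 0.065, 0.066, 0.067,
       0.068, 0.069, 0.07 , 0.071, 0.072, 0.073, 0.074, 0.075, 0.076,
       0.077, 0.078, 0.079, 0.08 , 1.296]), array([ 2,  6,  3,  5,  6,  6,  8,  9,  3, 11, 14, 14, 19, 14, 23, 26, 17,
       31, 20, 27, 26, 36, 42, 37, 59, 49, 40, 33, 14,  7,  4, 10]))
disp 621 [0.5139 0.2141] ((516.8070068359375, 208.9996337890625), (79.72299194335938, 95.67615509033203), 5.416373252868652)
collar 413 [0.5148 0.215 ] ((514.9420776367188, 214.28712463378906), (71.03917694091797, 70.70108795166016), 89.5314712524414)
```

```bash
python3 -c "
import cv2,numpy as np
cv2.imwrite('pics/zz.png',np.hstack([cv2.resize(cv2.imread(f'pics/z{n}.png'),(400,400)) for n in 'od']))"
```

```text
(no output)
```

View pics/zz.png

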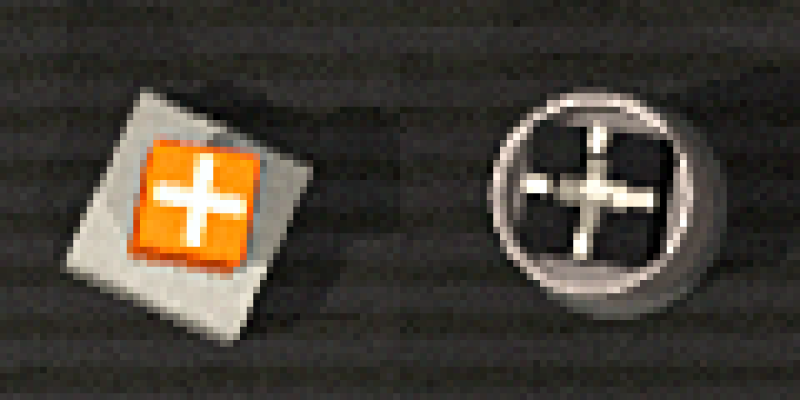

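Run:
```python
from h import *
from scipy.optimize import least_squares
a=np.load('top0.npz');p,d=a['p'],a['d']
v,u=np.mgrid[0:400,0:640]
P=pts('top',np.c_[u.ravel(),v.ravel()],d=d.ravel()).reshape(400,640,3)
print('mat z',[np.median(P[y-12:y+12,x-12:x+12,2]).round(4) for x,y in((290,230),(200,240),(350,235),(280,130),(310,200))])
def render(rects_fn,x0,y0,n,S=8):
    im=np.zeros((n*S,n*S),np.float32)
    for poly,val in rects_fn:
        q=(proj('top',poly)-[x0,y0]+.5)*S-.5
        cv2.fillPoly(im,[np.round(q*16).astype(np.int32)],float(val),shift=4)
    return cv2.GaussianBlur(cv2.resize(im,(n,n),interpolation=cv2.INTER_AREA),(0,0),.5)
def rect(c,th,hx,hy,z,off=(0,0)):
    t=np.radians(th);R=np.array([[np.cos(t),-np.sin(t)],[np.sin(t),np.cos(t)]])
    q=np.array([[-hx,-hy],[hx,-hy],[hx,hy],[-hx,hy]])+off
    q=q@R.T+c; return np.c_[q,np.full(4,z)]
def fit(target,w,model,x0,y0,n,init):
    from scipy.optimize import minimize
    def cost(s):
        m=render(model(s),x0,y0,n); A=np.c_[m[w],np.ones(w.sum())]; c=np.linalg.lstsq(A,target[w],rcond=None)[0]
        return ((A@c-target[w])**2).mean()
    best=None
    for dt in(-3,0,3):
        i=np.array(init,float);i[2]+=dt
        sx=np.vstack([i]+[i+e for e in np.diag([.003,.003,5]+[.002]*(len(i)-3))])
        r=minimize(cost,i,method='Nelder-Mead',options=dict(initial_simplex=sx,xatol=1e-5,fatol=1e-4,maxiter=400))
        if best is None or r.fun<best.fun:best=r
    return best
x0,y0,n=332,154,50; c=p[y0:y0+n,x0:x0+n].astype(np.float32)
# white cross within orange: blue channel
b=c[...,2]; X,Y=np.meshgrid(range(n),range(n)); w=(abs(X-25)<9)&(abs(Y-24.5)<9)
w&=cv2.erode(((c[...,0]>150)).astype(np.uint8),np.ones((3,3)))>0
cr=lambda z:(lambda s:[(rect(s[:2],s[2],s[3],s[4],z),1),(rect(s[:2],s[2],s[4],s[3],z),1)])
for z in(.086,.0895):
    r=fit(b,w,cr(z),x0,y0,n,[.547,-.083,-5,.013,.003]);print('orange cross',z,r.x.round(4),r.fun)
# orange top square with saturation (orange-ness) incl. whole top: r channel high
rr=np.maximum(c[...,0],0)-c[...,2]*0
sat=cv2.cvtColor(p,cv2.COLOR_RGB2HSV)[y0:y0+n,x0:x0+n,1]
# stand
g=(c[...,1]>100).astype(np.float32)
r=fit(g,np.ones_like(w),lambda s:[(rect(s[:2],s[2],.035,.035,.036),1)],x0,y0,n,[.54,-.083,-25]);print('stand',r.x.round(4),r.fun)
x0,y0,n=205,166,60; c=p[y0:y0+n,x0:x0+n].mean(2).astype(np.float32)
for z in(.070,.0735):
    # ticks + collar
    ang=-8
    def mod(s):
        return [(rect(s[:2],s[2],.024,.024,z),-1)]
    C=np.array([.514,.2135]); q=pts('top',np.c_[(u[y0:y0+n,x0:x0+n]).ravel(),v[y0:y0+n,x0:x0+n].ravel()],z=z)[:,:2].reshape(n,n,2)
    for it in range(3):
        rad=np.linalg.norm(q-C,axis=2); wt=(rad>.0155)&(rad<.0215)&(c>90)
        t=np.degrees(np.arctan2(q[...,1]-C[1],q[...,0]-C[0])); 
        k=np.round((t-ang)/90).astype(int)%4
        wt&=abs((t-ang+45)%90-45)<20
        ce=[(q[wt&(k==i)]*c[wt&(k==i)][:,None]).sum(0)/c[wt&(k==i)].sum() for i in range(4)]
        C=(ce[0]+ce[1]+ce[2]+ce[3])/4
        d0=ce[0]-ce[2]; d1=ce[1]-ce[3]
        angs=np.degrees([np.arctan2(d0[1],d0[0]),np.arctan2(-d1[0],d1[1])]); ang=angs.mean()
    print('disp',z,C.round(4),((ce[0]+ce[2])/2).round(4),((ce[1]+ce[3])/2).round(4),angs,np.linalg.norm(d0),np.linalg.norm(d1),[(wt&(k==i)).sum() for i in range(4)])
```

```text
mat z [np.float64(0.0035), np.float64(0.0033), np.float64(0.0036), np.float64(0.0033), np.float64(0.0038)]
orange cross 0.086 [ 5.49400e-01 -8.34000e-02 -1.04648e+01  1.64000e-02  3.00000e-03] 574.3330971820809
orange cross 0.0895 [ 5.49000e-01 -8.30000e-02 -1.08859e+01  1.65000e-02  3.10000e-03] 557.2501076751383
stand [  0.5479  -0.0823 -24.9776] 0.031171773834751258
disp 0.07 [0.5154 0.2153] [0.5152 0.2154] [0.5157 0.2153] [-7.771869   -8.55953149] 0.03675444871251404 0.03679123140292475 [np.int64(9), np.int64(7), np.int64(8), np.int64(6)]
disp 0.0735 [0.5152 0.2148] [0.515  0.2148] [0.5154 0.2149] [-8.01610938 -8.44077277] 0.03686663765976246 0.037025897925575445 [np.int64(8), np.int64(6), np.int64(8), np.int64(6)]
```

```bash
cat > fit.py <<'E'
from h import *
from scipy.optimize import minimize
def rect(c,th,hx,hy,z):
    t=np.radians(th);R=np.array([[np.cos(t),-np.sin(t)],[np.sin(t),np.cos(t)]])
    return np.c_[np.array([[-hx,-hy],[hx,-hy],[hx,hy],[-hx,hy]])@R.T+c,np.full(4,z)]
def label(cam,polys,x0,y0,n,S=8):
    im=np.zeros((n*S,n*S),np.uint8)
    for poly,val in polys:
        q=(proj(cam,poly)-[x0,y0]+.5)*S-.5
        cv2.fillPoly(im,[np.round(cv2.convexHull(q.astype(np.float32))*16).astype(np.int32)],int(val),shift=4)
    return im
def basis(cam,polys,x0,y0,n,L,blur=.5):
    im=label(cam,polys,x0,y0,n)
    return [cv2.GaussianBlur(cv2.resize((im==i).astype(np.float32),(n,n),interpolation=cv2.INTER_AREA),(0,0),blur) for i in range(L)]
def box(c,th,h,z0,z1,zc=None):
    """4 sides labels given by caller: returns side quads"""
    a,b=rect(c,th,h,h,z0),rect(c,th,h,h,z1)
    return [np.r_[a[[i,(i+1)%4]],b[[i,(i+1)%4]]] for i in range(4)]
def fit(cam,img,x0,y0,n,model,L,w,init,steps,blur=.5):
    T=img[y0:y0+n,x0:x0+n].astype(float)[w]
    def cost(s):
        A=np.stack([b[w] for b in basis(cam,model(s),x0,y0,n,L,blur)],1)
        c=np.linalg.lstsq(A,T,rcond=None)[0]
        return np.abs(A@c-T).mean()
    i=np.array(init,float); best=None
    for k in range(3):
        sx=np.vstack([i]+[i+e*(-1)**k for e in np.diag(steps)])
        r=minimize(cost,i,method='Nelder-Mead',options=dict(initial_simplex=sx,xatol=1e-5,fatol=1e-4,maxiter=500)); i=r.x
    return r
E
cat > m.py <<'E'
from fit import *
a=np.load('top0.npz');p=a['p']
zb=.003
def morange(s,zb=zb,stand=(.548,-.0823,-25)):
    c=s[:2];th=s[2]; z0=zb+.036;z1=zb+.086
    polys=[(rect(s[3:5],s[5],.035,.035,z0),1)]
    o=[0.6,0]  # camera approx above x~.43
    camx=-np.linalg.inv(cal('top')[2])[:3,3]
    for q in box(c,th,.02,z0,z1): polys.append((q,2))
    polys.append((rect(c,th,.02,.02,z1),3))
    polys+=[(rect(c,th,s[6],s[7],z1),4),(rect(c,th,s[7],s[6],z1),4)]
    return polys
x0,y0,n=337,158,40
lab=label('top',[(rect([.548,-.0823],-25,.034,.034,zb+.036),1)],x0,y0,n,1)
w=cv2.dilate(lab,np.ones((3,3)))>0
r=fit('top',p,x0,y0,n,morange,5,w,[.548,-.083,-7,.548,-.0823,-25,.015,.003],[.002,.002,4,.002,.002,4,.001,.001]);print(r.x.round(4),r.fun)
im=p.copy()[y0:y0+n,x0:x0+n,::-1]; im=cv2.resize(im,(400,400),interpolation=cv2.INTER_NEAREST)
for poly,_ in morange(r.x): cv2.polylines(im,[np.round((cv2.convexHull((proj('top',poly)-[x0,y0]+.5).astype(np.float32)))*10).astype(int)],True,(255,0,0),1)
x0,y0,n=212,174,44
def mdisp(s,z=zb+.07):
    P=[(rect(s[:2],s[2],.024,.024,z),1)]
    for a,b in((s[3],s[4]),(s[4],s[3])): P.append((rect(s[:2],s[2],a,b,z),2))
    for a,b in((.0145,.0045),(.0045,.0145)): P.append((rect(s[:2],s[2],a,b,z),3))
    return P
lab=label('top',[(rect([.5152,.2148],-8,.0235,.0235,zb+.07),1),(rect([.5152,.2148],-8,.0125,.0125,zb+.07),0)],x0,y0,n,1); w=lab>0
r=fit('top',p,x0,y0,n,mdisp,4,w,[.5152,.2148,-8,.02,.002],[.002,.002,4,.001,.001]);print(r.x.round(4),r.fun)
i2=cv2.resize(p[y0:y0+n,x0:x0+n,::-1],(400,400),interpolation=cv2.INTER_NEAREST)
for poly,_ in mdisp(r.x): cv2.polylines(i2,[np.round((cv2.convexHull((proj('top',poly)-[x0,y0]+.5).astype(np.float32)))*400/n).astype(int)],True,(255,0,0),1)
cv2.imwrite('pics/ov.png',np.hstack([im,i2]))
E
python3 m.py
```

```text
Traceback (most recent call last):
  File "m.py", line 16, in <module>
    r=fit('top',p,x0,y0,n,morange,5,w,[.548,-.083,-7,.548,-.0823,-25,.015,.003],[.002,.002,4,.002,.002,4,.001,.001]);print(r.x.round(4),r.fun)
  File "fit.py", line 28, in fit
    r=minimize(cost,i,method='Nelder-Mead',options=dict(initial_simplex=sx,xatol=1e-5,fatol=1e-4,maxiter=500)); i=r.x
  File "fit.py", line 22, in cost
    A=np.stack([b[w] for b in basis(cam,model(s),x0,y0,n,L,blur)],1)
                              ~~~~~^^^^^^^^^^^^^^^^^^^^^^^^^^^^^
  File "fit.py", line 13, in basis
    im=label(cam,polys,x0,y0,n)
  File "fit.py", line 9, in label
    q=(proj(cam,poly)-[x0,y0]+.5)*S-.5
       ~~~~^^^^^^^^^^
  File "h.py", line 12, in proj
    K,D,E=cal(n); return cv2.projectPoints(np.asarray(P,float),cv2.Rodrigues(E[:3,:3])[0],E[:3,3],K,D)[0][:,0]
          ~~~^^^
  File "h.py", line 4, in cal
    c=eyes.camera_params(n); K=np.array([[c['fx'],0,c['cx']],[0,c['fy'],c['cy']],[0,0,1]]); return K,c['dist_coeffs'],c['extrinsics']
ValueError: time passes only in moves, steps and waits
```

Too many parameter calls. I'll cache the calibration.

```bash
sed -i 's/^def cal/import functools\n@functools.lru_cache\ndef cal/' h.py; time python3 m.py
```

```text
[ 5.49100e-01 -8.32000e-02 -1.05898e+01  5.48100e-01 -8.24000e-02
 -2.51266e+01  1.65000e-02  3.10000e-03] 20.118657020431968
[ 5.1510e-01  2.1530e-01 -8.3684e+00  2.4400e-02  2.6000e-03] 16.371167958748853
real	0m5.882s
user	0m5.286s
sys	0m0.174s
```

View pics/ov.png

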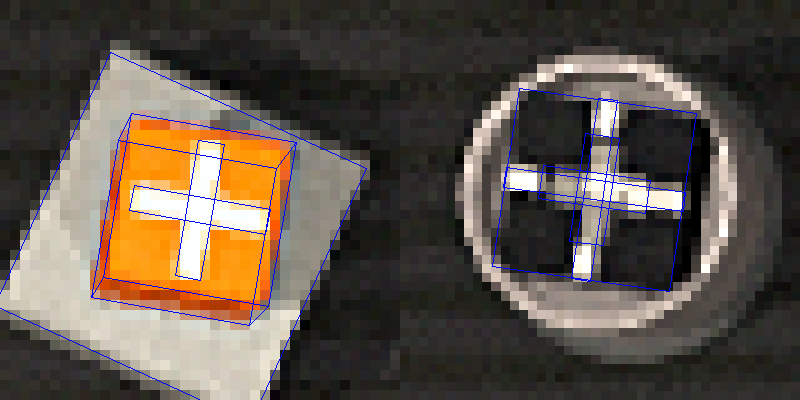

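Fits agree: the orange refill is at (0.549, −0.083) with yaw −10.6°, and the dispenser at (0.515, 0.215) with yaw −8.4°. The heights show a mat about 3 mm thick. The stand fit (0.548, −0.082) matches too. Moving now.

Call:
{"fn": "drive_tool", "kwargs": {"plan": [[1, [0.035, -0.0515, 0], 0.3], [1, [0.035, -0.0515, 0], 0.3], [1, [0.035, -0.0515, 0], 0.3], [1, [0.035, -0.0515, 0], 0.3], [1, [0.035, -0.0515, 0], 0.3], [1, [0.035, -0.0515, 0], 0.3], [1, [0.035, -0.0515, 0], 0.3], [1, [0.035, -0.0515, 0], 0.3], [1, [0.035, -0.0515, 0], 0.3], [1, [0.035, -0.0515, 0], 0.2]], "grip_force": 20}}

```text
time: 1.35
ee_pos: [0.4787, 0.0179, 0.2532]
tcp_rot: [180.0, 0.0, 169.4]
wrist_force: [1.4, 0.3, 1.0]
opening: 0.0852
```

```bash
python3 -c "
from workcell import monitor;o=monitor.get_obs();print(o['q'],o['ee_pos'],o['tcp_rot'],o['time'])"
```

```text
[ 2.13130210e+00 -4.72545749e+00  3.41679976e-01  9.50616218e+01
  8.80591412e-03  1.26942535e+01] [0.47868195 0.01785479 0.25315292] [1.79990197e+02 3.44578310e-03 1.69437049e+02] 1.35
```

Call:
{"fn": "drive_tool", "kwargs": {"plan": [[1, [0.035, -0.05, 0], 0], [1, [0.0353, -0.0511, 0], 0], [1, [0, 0, -0.05], 0], [1, [0, 0, -0.05], 0], [1, [0, 0, -0.03], 0], [1, [0, 0, 0], 0], [1, [0, 0, 0], 0]]}}

```text
time: 2.22
ee_pos: [0.5487, -0.0812, 0.1247]
tcp_rot: [180.0, 0.1, 169.5]
wrist_force: [0.6, 0.0, 0.7]
opening: 0.0855
```

Run:
```python
from workcell import eyes
import cv2,numpy as np
o=[]
for n,(x,y) in (("top",(357,179)),("side",(350,215))):
    p,d=eyes.camera(n); np.savez(f'{n}1.npz',p=p,d=d); o.append(cv2.resize(p[y-40:y+40,x-40:x+40,::-1],(400,400),interpolation=cv2.INTER_CUBIC))
cv2.imwrite('pics/g1.png',np.hstack(o))
```

```text
(no output)
```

View pics/g1.png

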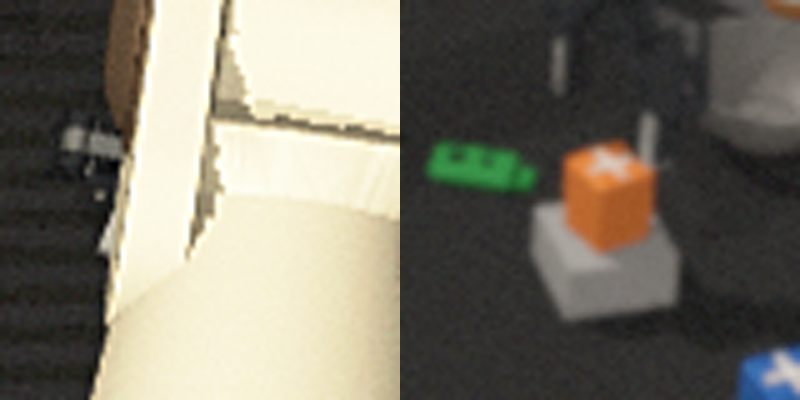

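Run:
```python
from fit import *
t=np.radians(169.4-90); c=np.array([.5487,-.0812])
F=[np.r_[c+s*.0425*np.array([np.cos(t),np.sin(t)]),z] for s in(1,-1) for z in (.113,.13)]
print('fingers crop',((proj('side',F)-[310,175])*5+[400,0]).round(0).tolist())
p=np.load('side1.npz')['p']; zb=.003
x0,y0,n=330,190,60
def mo(s):
    c=s[:2];th=s[2];z0=zb+.036;z1=zb+.086
    b=box(c,th,.02,z0,z1)
    cam=-cal('side')[2][:3,:3].T@cal('side')[2][:3,3]
    P=[]
    bs=sorted(b,key=lambda q:-np.linalg.norm(q.mean(0)-cam))
    for i,q in enumerate(bs[2:]):
        P.append((q,i+1))
    P.append((rect(c,th,.02,.02,z1),3))
    P+=[(rect(c,th,.0165,.0031,z1),4),(rect(c,th,.0031,.0165,z1),4)]
    return P
lab=label('side',mo([.549,-.0832,-10.6]),x0,y0,n,1); w=cv2.dilate((lab>0).astype(np.uint8),np.ones((5,5)))>0
r=fit('side',p,x0,y0,n,mo,5,w,[.549,-.0832,-10.6],[.003,.003,5],.8);print(r.x.round(4),r.fun)
p=np.load('side0.npz')['p'];r=fit('side',p,x0,y0,n,mo,5,w,[.549,-.0832,-10.6],[.003,.003,5],.8);print('im0',r.x.round(4),r.fun)
# dispenser collar in side view
x0,y0,n=262,160,46
from types import SimpleNamespace
def md(s,z=zb+.07):
    P=[]
    for q in box(s[:2],s[2],.024,z-.006,z): P.append((q,1))
    P.append((rect(s[:2],s[2],.024,.024,z),2))
    for a,b in((.023,.0026),(.0026,.023)): P.append((rect(s[:2],s[2],a,b,z),3))
    for a,b in((.0145,.0045),(.0045,.0145)): P.append((rect(s[:2],s[2],a,b,z),4))
    return P
lab=label('side',[(rect([.5151,.2153],-8.4,.0235,.0235,zb+.07),1)],x0,y0,n,1);w=lab>0
r=fit('side',p,x0,y0,n,md,5,w,[.5151,.2153,-8.4],[.003,.003,5],.8);print('disp',r.x.round(4),r.fun)
im=cv2.resize(p[y0:y0+n,x0:x0+n,::-1],(460,460),interpolation=cv2.INTER_CUBIC)
for poly,_ in md(r.x): cv2.polylines(im,[np.round((cv2.convexHull((proj('side',poly)-[x0,y0]+.5).astype(np.float32)))*10).astype(int)],True,(255,0,0),1)
cv2.imwrite('pics/sd.png',im)
```

```text
fingers crop [[571.0, 97.0], [572.0, 73.0], [649.0, 164.0], [651.0, 140.0]]
[ 0.5486 -0.0817 -8.1639] 20.42535960368695
im0 [ 0.549  -0.0817 -9.4662] 19.679180572335838
disp [ 0.5167  0.2173 -9.2284] 6.952186139904737
```

View pics/sd.png

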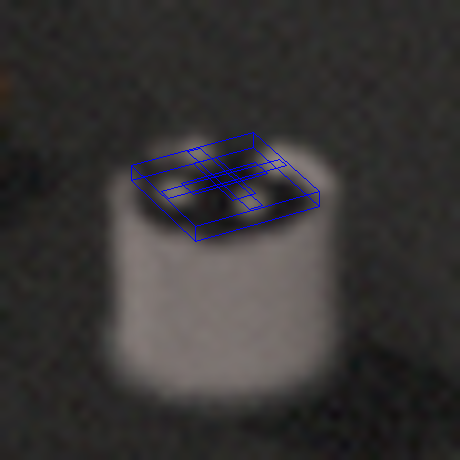

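Call:
{"fn": "drive_tool", "kwargs": {"plan": [[1, [0, -0.0012, -0.03], 0], [1, [0, 0, -0.0257], 0], [1, [0, 0, 0], 0], [0, [0, 0, 0], 0], [0, [0, 0, 0], 0], [0, [0, 0, 0], 0], [0, [0, 0, 0], 0], [0, [0, 0, 0], 0]], "grip_force": 20}}

```text
time: 3.32
ee_pos: [0.5489, -0.0825, 0.0689]
tcp_rot: [180.0, 0.1, 169.4]
wrist_force: [-0.2, -0.2, 6.1]
opening: 0.0396
```

Call:
{"fn": "drive_tool", "kwargs": {"plan": [[0, [0, 0, 0], 0], [0, [0, 0, 0.01], 0], [0, [0, 0, 0.03], 0], [0, [0, 0, 0.05], 0], [0, [0, 0, 0.03], 0], [0, [0, 0, 0], 0], [0, [0, 0, 0], 0]]}}

```text
time: 4.2
ee_pos: [0.548, -0.0824, 0.1868]
tcp_rot: [-180.0, -0.1, 169.4]
wrist_force: [0.8, 0.1, -0.3]
opening: 0.04
```

Run:
```python
from workcell import eyes,monitor
import cv2,numpy as np
p,d=eyes.camera('side'); np.savez('side2.npz',p=p,d=d); cv2.imwrite('pics/s2.png',cv2.resize(p[130:250,270:430,::-1],(800,600),interpolation=cv2.INTER_CUBIC))
o=monitor.get_obs();print(o['ee_pos'],o['tcp_rot'],o['wrist_force'],o['opening'])
```

```text
[ 0.54774169 -0.08232186  0.18628132] [-1.79995310e+02 -1.15002784e-01  1.69446585e+02] [ 0.71469344  0.63546964 -2.28288426] 0.03961056127163754
```

View pics/s2.png

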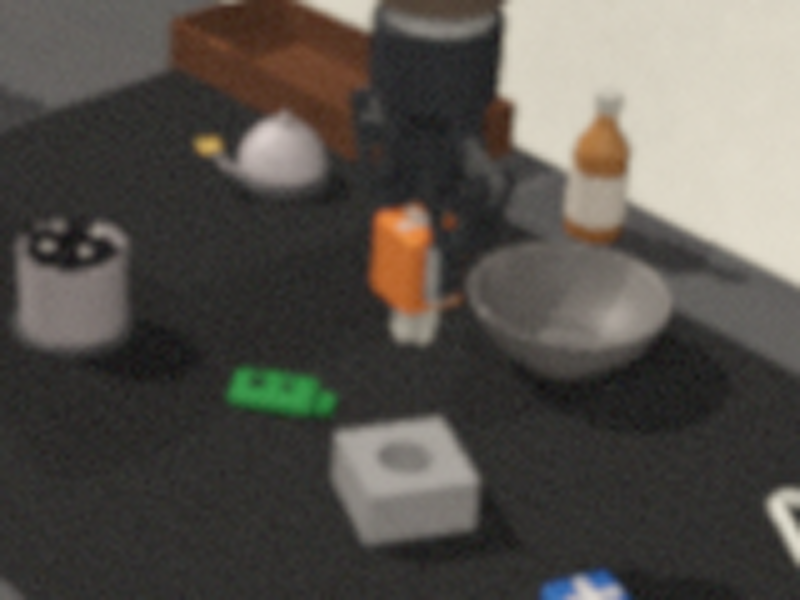

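Call:
{"fn": "drive_tool", "kwargs": {"plan": [[0, [-0.0056, 0.03, 0], 0.4], [0, [-0.0056, 0.05, 0], 0.4], [0, [-0.0056, 0.055, 0], 0.4], [0, [-0.0056, 0.055, 0], 0.4], [0, [-0.0056, 0.055, 0], 0.3], [0, [-0.0055, 0.0537, 0], 0.2], [0, [0, 0, -0.03], 0], [0, [0, 0, -0.01], 0], [0, [0, 0, 0], 0], [0, [0, 0, 0], 0]]}}

```text
time: 5.5
ee_pos: [0.5151, 0.2157, 0.1484]
tcp_rot: [180.0, 0.0, 171.5]
wrist_force: [0.0, -0.8, 0.1]
opening: 0.0398
```

Run:
```python
from workcell import eyes,monitor
import cv2,numpy as np
o=monitor.get_obs();print(o['ee_pos'],o['tcp_rot'],o['wrist_force'],o['opening'])
p,d=eyes.camera('side'); np.savez('side3.npz',p=p,d=d); cv2.imwrite('pics/s3.png',cv2.resize(p[140:220,235:335,::-1],(750,600),interpolation=cv2.INTER_CUBIC))
o=monitor.get_obs();print(o['ee_pos'],o['tcp_rot'],o['wrist_force'],o['opening'])
```

```text
[0.51514574 0.21573999 0.14836931] [1.79976719e+02 3.91728217e-02 1.71482490e+02] [ 0.01626633 -0.81628043  0.09116878] 0.039804964662604886
[0.51527485 0.21581527 0.14858212] [1.79962260e+02 6.53697969e-02 1.71482304e+02] [ 0.65299838  0.30675942 -0.8046913 ] 0.03963767515424689
```

View pics/s3.png

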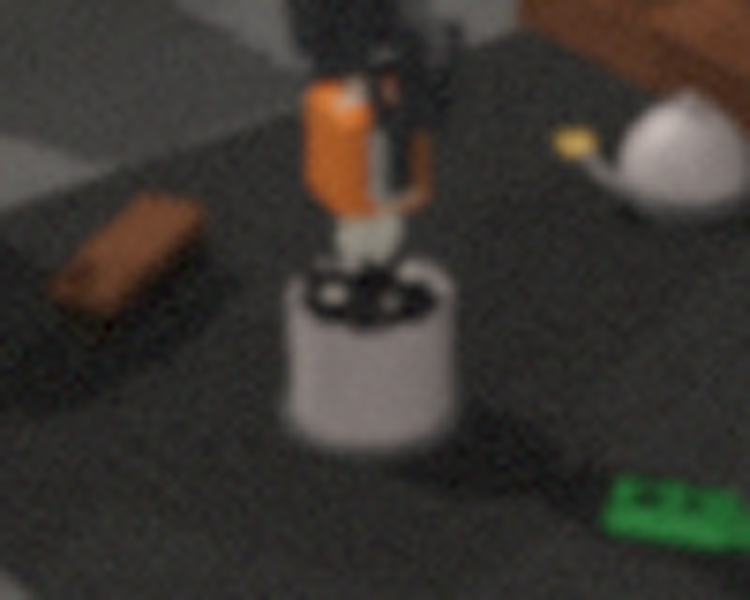

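The stem hangs at about (370,245) in the crop, over the socket centre at about (370,290), and looks upright. I'll go down in small steps and watch the force.

Call:
{"fn": "drive_tool", "kwargs": {"plan": [[0, [0, 0.0003, -0.012], 0], [0, [0, 0, -0.004], 0], [0, [0, 0, -0.003], 0], [0, [0, 0, -0.002], 0], [0, [0, 0, 0], 0]]}}

```text
time: 6.18
ee_pos: [0.5147, 0.2166, 0.1265]
tcp_rot: [-180.0, -0.0, 171.5]
wrist_force: [0.4, 0.9, -0.4]
opening: 0.0399
```

Call:
{"fn": "drive_tool", "kwargs": {"plan": [[0, [0, 0, -0.002], 0], [0, [0, 0, -0.002], 0], [0, [0, 0, -0.002], 0], [0, [0, 0, 0], 0]]}}

```text
time: 6.68
ee_pos: [0.5147, 0.2166, 0.1204]
tcp_rot: [-180.0, -0.0, 171.5]
wrist_force: [0.3, 0.9, -1.2]
opening: 0.04
```

Call:
{"fn": "drive_tool", "kwargs": {"plan": [[0, [0, 0, -0.003], 0], [0, [0, 0, -0.003], 0], [0, [0, 0, -0.003], 0], [0, [0, 0, 0], 0]], "grip_force": 23}}

```text
time: 7.18
ee_pos: [0.5149, 0.2167, 0.1117]
tcp_rot: [180.0, 0.0, 171.5]
wrist_force: [-0.0, -0.4, 4.1]
opening: 0.0398
```

Spring contact shows as expected (about 4 N). The remaining travel is about 8–9 mm.

Call:
{"fn": "drive_tool", "kwargs": {"plan": [[0, [0, 0, -0.003], 0], [0, [0, 0, -0.002], 0], [0, [0, 0, -0.001], 0], [0, [0, 0, 0], 0]]}}

```text
time: 7.68
ee_pos: [0.5149, 0.2167, 0.106]
tcp_rot: [180.0, 0.0, 171.5]
wrist_force: [-0.6, -0.1, 5.7]
opening: 0.0397
```

Call:
{"fn": "drive_tool", "kwargs": {"plan": [[0, [0, 0, -0.001], 0], [0, [0, 0, -0.001], 0], [0, [0, 0, 0], 0]]}}

```text
time: 8.05
ee_pos: [0.5149, 0.2167, 0.1041]
tcp_rot: [180.0, 0.0, 171.6]
wrist_force: [-0.8, -0.4, 6.4]
opening: 0.0397
```

Call:
{"fn": "drive_tool", "kwargs": {"plan": [[0, [0, 0, -0.001], 0], [0, [0, 0, 0], 0]]}}

```text
time: 8.3
ee_pos: [0.5149, 0.2167, 0.1032]
tcp_rot: [180.0, 0.0, 171.5]
wrist_force: [-2.2, 0.0, 6.9]
opening: 0.0401
```

Call:
{"fn": "drive_tool", "kwargs": {"plan": [[0, [0, 0, -0.0007], 0], [0, [0, 0, 0], 0], [0, [0, 0, 0], 0]]}}

```text
time: 8.68
ee_pos: [0.5149, 0.2167, 0.1029]
tcp_rot: [180.0, 0.1, 171.5]
wrist_force: [-1.9, -1.2, 9.7]
opening: 0.0399
```

Call:
{"fn": "drive_tool", "kwargs": {"plan": [[0, [0, 0, -0.0008], 0], [0, [0, 0, 0], 0], [0, [0, 0, 0], 0]]}}

```text
time: 9.05
ee_pos: [0.5149, 0.2167, 0.1029]
tcp_rot: [180.0, 0.1, 171.5]
wrist_force: [-5.2, -2.2, 15.6]
opening: 0.0399
```

Run:
```python
from workcell import eyes,monitor
import cv2,numpy as np
p,d=eyes.camera('side'); cv2.imwrite('pics/s4.png',cv2.resize(p[140:220,235:335,::-1],(750,600),interpolation=cv2.INTER_CUBIC))
cv2.imwrite('pics/f4.png',p[:,:,::-1])
o=monitor.get_obs();print(o['time'],o['ee_pos'],o['wrist_force'],o['torque'],o['opening'])
```

```text
9.1 [0.51493012 0.2166609  0.10286781] [-4.6660391  -1.34201561 16.21235995] [-0.53545957  1.08445256  0.00676924] 0.039754938996518344
```

View pics/s4.png

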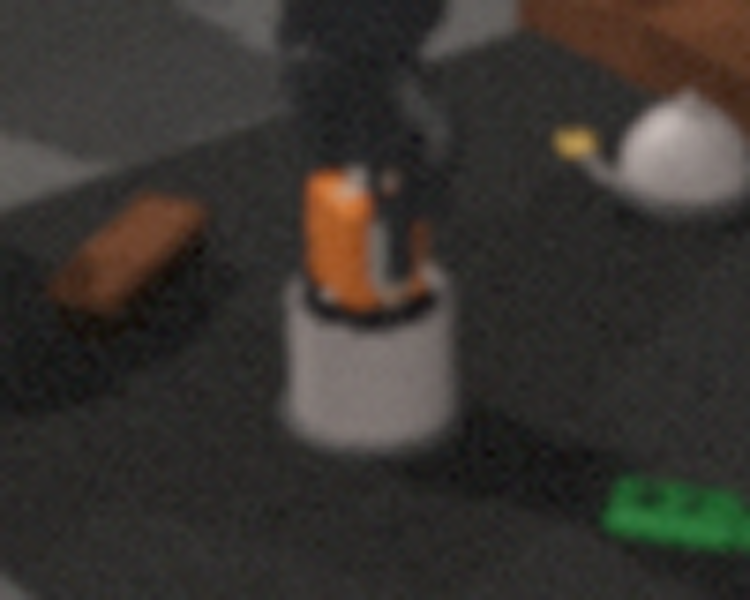

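View pics/f4.png

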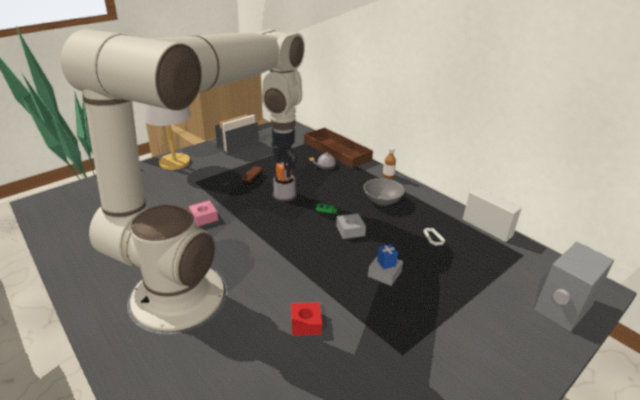

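The cartridge's underside (370,305 in the crop) sits on the black collar, and the TCP is at 0.1029 against a predicted 0.103. One short hold to check it stays steady, then I hand in.

Call:
{"fn": "drive_tool", "kwargs": {"plan": [[0, [0, 0, 0], 0], [0, [0, 0, 0], 0], [0, [0, 0, 0], 0], [0, [0, 0, 0], 0]]}}

```text
time: 9.6
ee_pos: [0.5149, 0.2166, 0.1029]
tcp_rot: [180.0, 0.1, 171.5]
wrist_force: [-3.9, -2.8, 15.5]
opening: 0.04
```

```bash
python3 -c "
from workcell import job;print(job.job_done())"
```

```text
the job is handed in; nothing more can be done
None
```

The orange refill is in the dispenser and appears fully home. I handed the job in at 9.6 s, still gripping it and pressing it down.

I gripped it at 20 N and lifted it straight out of its stand. I turned it about 2° to line up with the slots, then slid it in, raising the grip to 23 N partway down.

**Seating:**
- **Spring:** its push was about 4 N soon after the stem met the plunger and rose to about 7 N near the bottom.
- **Stop:** a firm stop followed at TCP height 0.1029 m; I had predicted 0.103 m.
- **Side view:** the last side picture shows the cartridge resting on the collar.
- **Final hold:** about 15.5 N down and up to about 5 N sideways, steady over the last half second. The jaw opening stayed at 40 mm.

**Other objects:** in that same picture, the blue refill and the other objects look undisturbed. I checked this by eye only.

**Disagreement:** the two cameras differed by up to about 2 mm and 1° on where the dispenser was, so I aimed between them. The stem went in with no noticeable side force.

The plunger can't be read directly, so "fully home" rests on the height, the force and the picture.

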